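Feed a row of bushes to the stop and close the keeper

ROBOT

A 6-joint arm with a two-finger parallel gripper is mounted at the origin on the work surface. World frame = base frame: x ahead of the robot, y to its left, z up, the work surface at z = 0. Lengths are in m, angles in rad, forces in N, time in s.
With the tool pointing down it reaches from about 0.3 to 0.875 m from the base axis. Payload 6.4 kg.
Tool frame: the origin (TCP) lies midway between the tips of the shut fingers; the grasp point (between the pads) lies 19 mm behind it; z points along the fingers, y is the direction in which the jaws open and shut (so a half turn about z gives the same grasp; the last joint's range is limited). The gripper opens to 85 mm and grips with 20 to 120 N. Pads are 22 mm wide; open, the fingers measure 114 mm over their backs; the gripper's body (76 mm by 85 mm) begins 54 mm behind the grasp point. The pads swing forward as they close: fully open they stand 13 mm farther back than shut.
Start: joints at [-1.489, 0.181, 1.607, -0, 1.354, -0.206], TCP at [0.163, -0.551, 0.202] pointing down, gripper open.
Joint ranges: [-2.99, 2.99], [-0.89, 2.07], [0.3, 2.58], [-1.14, 4.28], [0, 2.63], [-3.12, 3.12]. Speed limits (rad/s): [2.57, 2.57, 3.01, 3.14, 3.14, 3.14].

INTERFACE

Orientations are given as a unit quaternion [w, x, y, z].
In Python, from bench import ctrl, optics, ticket gives the robot as it stands. The module is installed in compiled form; this text tells all that it offers.
- The arm moves only by the tool step_arm, never from a script. Its argument "targets" is text: rows parted by semicolons, each of 6 numbers parted by spaces: the shift along the tool's x, y, z in mm, then the turn, a rotation vector about the tool's x, y, z in rad. In form: dx dy dz rx ry rz; .... A call has 1 to 8 rows; each row is the pose to reach, as a shift and turn from the pose commanded when the call began, along the tool's axes at that moment; what a row does not reach only later rows make up. A row lasts 1/8 s, in which the tool goes at most 62.5 mm and 10.7 degrees, less where a joint would pass 70% of its speed; a pose out of reach is approached as far as the arm can. A call with a gripper value outside its range is refused whole. "grip" is the opening in per cent of the stroke, from 0 (shut) to 100 (fully open), set as the call begins (left out, the last holds). The fingers move at their own pace and stop on an object; the grip force is fixed at half the most. Time passes only in rows, so rows that repeat a pose let the fingers close. It gives the time, the measured TCP pose, the force and the opening at its end, in the units of the state.
- ctrl.get_obs(): the state, without advancing time (a new reading comes with each control period).
- optics.camera(name): name is "scene" or "top" or "wrist"; returns a dict with "image" (420x560x3 uint8, red, green, blue), "mtx" (3x3 intrinsics, pixels), "xyz" and "orientation" of the camera in the world. Camera axes: x right, y up, looking along -z (the intrinsics and any distortion apply to the point x, -y, -z); pixel columns grow to the right and rows downward; lengths in m; the calibration is good to about 2 mm. A picture is of the moment at which its call begins. There is no depth.
- ticket.hand_in(): hands the job in, once; it reports no verdict.
The state is a dict: "time_s": time; "q": joint angles; "dq": joint speeds; "joint_efforts": joint torques, N m; "eef_pos": TCP position; "eef_rot": TCP orientation; "wrist_force": force on the tool from outside, world axes, zero at the start; "torque": the same for the moment, N m; "opening": opening from 0.0 (shut) to 1.0 (fully open).
Only numpy, scipy, OpenCV 4.12 (cv2) and the standard library are available. Lean on these libraries where they do the work, as an engineer would, in place of code of your own. Each camera call takes 0.05 s, during which the arm holds its last target.

TASK

Push the row of four bronze bushes along the guide channel as one train, from the open end, until the row is closed up against the end stop, then push the keeper bar all the way across behind the last bush. Only push with the fingertips: do not grip, lift or tip the bushes or let the row come apart, and leave the mug, the mandrel and the tin where they stand. Finish with the hand clear of everything.

Things in the scene. Friction and masses are not known exactly. Their poses are not given: they have to be found in the camera images.
- channel: Steel guide channel fixed to the bench, 380 mm long along its y, 56 mm wide along x. Origin: middle of its underside, at bench height. Floor top 6 mm up; side walls 6 mm thick, tops 18 mm up, 44 mm apart inside. End stop at +y, open end at -y; the bushes travel to +y. With the row home the bush axes lie at y = 150, 110, 70 and 30 mm, the last one's rear at y = 10 mm.
- stop_face (a point): Centre of the face of the end stop (steel block 66 mm wide, 44 mm high), which the first bush must reach: channel x = 0, y = 170 mm, z = 22 mm. Its axes are the channel's.
- keeper_tip (a point): Centre of the keeper bar's tip (its -x end), 26 mm above the bench, at channel x = 34 mm minus the joint value, y = -1 mm. Under the bar, outside the +x wall, lies its fixed base: channel x = 30 to 120 mm, y = -26 to +24 mm, up to 20 mm high.
- bush1: Plain bronze bush: upright cylinder 40 mm in diameter, 32 mm high, about 0.2 kg, with a 26 mm bore. Origin: centre of its underside, on its axis; z up. First of the row, nearest the end stop. It stands on the channel floor (origin 6 mm above the bench); the bushes slide easily, about 5 N for all four.
- bush2: Plain bronze bush: upright cylinder 40 mm in diameter, 32 mm high, about 0.2 kg, with a 26 mm bore. Origin: centre of its underside, on its axis; z up. Second of the row, touching the first.
- bush3: Plain bronze bush: upright cylinder 40 mm in diameter, 32 mm high, about 0.2 kg, with a 26 mm bore. Origin: centre of its underside, on its axis; z up. Third of the row.
- bush4: Plain bronze bush: upright cylinder 40 mm in diameter, 32 mm high, about 0.2 kg, with a 26 mm bore. Origin: centre of its underside, on its axis; z up. Last of the row, nearest the open end: the one to push.
- keeper (a joint): Slide of the keeper bar in metres: 0 drawn back, 0.055 fully across the channel; grows as the bar moves to the channel's -x. Starts at 0 to 0.008; about 2 N of friction; stays where left. Steel bar 75 mm long, 12 mm wide (channel y = -7 to +5 mm), 20 to 31 mm above the bench, passing over the +x wall; it can pass behind the last bush only when the row is home.
- keeper_plate (a point): Centre of the outer (+x) face of the keeper's upright thumb plate: push this face to channel -x. Plate 6 mm thick along x, 30 mm wide along y, 30 to 68 mm above the bench; this point is 53 mm up, at channel x = 95 mm minus the joint value, y = -1 mm. Axes: the channel's.
- mug: Bystander: white plastic mug, 68 mm in diameter, 75 mm high, with a handle. Origin: centre of its underside.
- mandrel: Bystander: stepped steel press mandrel standing upright, 38 mm in diameter at the foot, 24 mm above, 70 mm high. Origin: centre of its underside.
- tin: Bystander: round steel tin, 60 mm in diameter, 50 mm high. Origin: centre of its underside.
There are look-alikes about, which are no part of the job. Leave any purple look-alike of the bush3 alone.

How it is judged:
By the outcome, as a careful person would: the job done as asked, in the order asked, and still so for the second after the job is handed in, with the robot touching nothing.
It also fails if it takes over 51 s, if anything falls off the work surface, if the arm or the gripper's body presses on something with over 40 N, if the wrist force passes 120 N, or if a joint passes its speed limit or range.

## Working session

There is one attempt and no reset: what is moved stays moved. The work goes in short steps, Python scripts to look and compute and a tool call to move; the robot and the scene stay as the last step left them, time stands still between calls to the robot, and variables do not carry over. Pictures are saved under pics/ and viewed, and the job is handed in when it is done.

Besides the shell and the picture viewer there is one more tool, called after ">>>" as name(argument=value, ...), one argument or row to a line, values as JSON. step_arm: Moves the arm, as the interface text tells. Its arguments: {"type":"object","properties":{"targets":{"type":"string"},"grip":{"type":"number"}},"required":["targets"]}

```bash
mkdir -p pics; python3 - <<'E'
from bench import ctrl, optics, ticket
import cv2,pickle
d={}
for n in ["scene","top","wrist"]:
    c=optics.camera(n); d[n]=c
    cv2.imwrite(f"pics/{n}0.png",c["image"][:,:,::-1])
    print(n,c["mtx"],c["xyz"],c["orientation"],[k for k in c])
pickle.dump(d,open("c0.pkl","wb"))
print(ctrl.get_obs())
E
```

```text
scene [[390.44711519   0.         285.20200288]
 [  0.         390.44711519 204.23503333]
 [  0.           0.           1.        ]] [ 0.89092721 -0.47911423  0.55038201] [0.85229795 0.43100795 0.12295919 0.26963196] ['image', 'mtx', 'xyz', 'orientation']
top [[515.53949292   0.         273.52501644]
 [  0.         515.53949292 211.80395096]
 [  0.           0.           1.        ]] [0.48422634 0.0345694  0.99023321] [ 0.71660688  0.03653523 -0.01582063 -0.69634005] ['image', 'mtx', 'xyz', 'orientation']
wrist [[370.42351299   0.         275.34415326]
 [  0.         370.42351299 214.21019175]
 [  0.           0.           1.        ]] [ 0.2362017  -0.52900063  0.37336102] [ 0.79213432 -0.12009553  0.09032425 -0.5915588 ] ['image', 'mtx', 'xyz', 'orientation']
{'time_s': 0.15, 'q': array([-1.48932223e+00,  1.81393095e-01,  1.60775424e+00, -2.91338507e-05,
        1.35381936e+00, -2.06299821e-01]), 'dq': array([ 0.00107962, -0.0022995 , -0.00281627, -0.00061453, -0.00247346,
        0.00109663]), 'joint_efforts': array([ 1.79109167e-03, -4.45261824e+01, -3.51691961e+01, -1.85979602e-04,
        5.86913957e-03, -1.63717505e-05]), 'eef_pos': array([ 0.16316444, -0.55088365,  0.20109001]), 'eef_rot': array([-6.86567538e-04,  9.89665434e-01,  1.43394061e-01,  2.86554104e-05]), 'wrist_force': array([ 0.23006749, -0.17008231, -0.10729603]), 'torque': array([ 0.01367914,  0.02445734, -0.00734421]), 'opening': 1.000910758254441}
```

View pics/scene0.png

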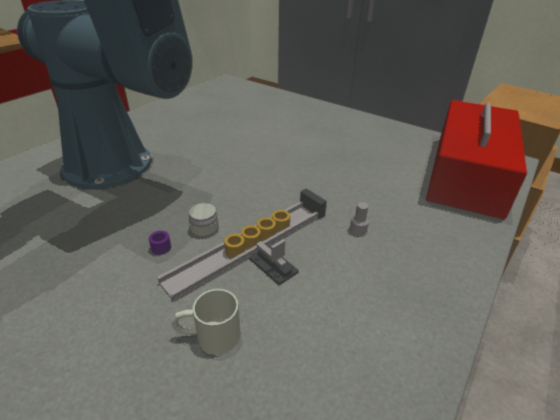

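View pics/top0.png

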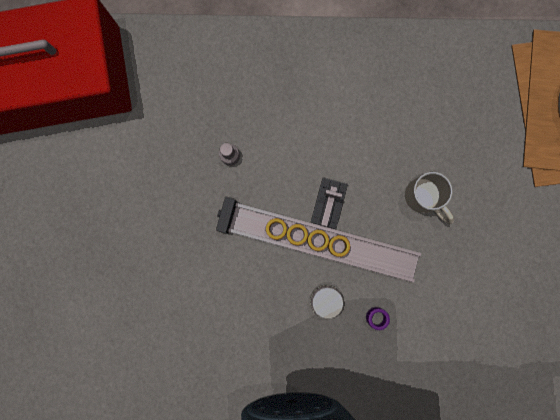

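View pics/wrist0.png

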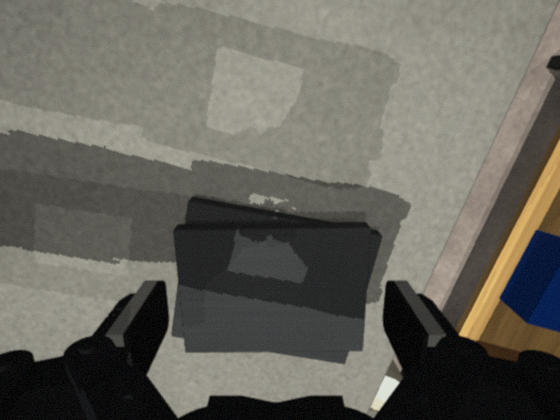

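The top view shows the end stop at (227,215) and the open end at about (417,267). The four bronze bushes are at (276,229), (297,235), (318,240) and (340,246), and the keeper plate is at about (334,190). The mug is at (432,192), the tin at (328,303), the mandrel at (229,152) and the purple look-alike at (378,319). The bushes to push are the four bronze ones inside the channel, with bush4 at (340,246). I'll enlarge this area to confirm.

```bash
python3 - <<'E'
import cv2,pickle
d=pickle.load(open("c0.pkl","rb"))
im=d["top"]["image"][170:290,205:435,::-1]
cv2.imwrite("pics/topcrop.png",cv2.resize(im,None,fx=3.4,fy=3.4,interpolation=cv2.INTER_CUBIC))
im=d["scene"]["image"][180:310,150:340,::-1]
cv2.imwrite("pics/scenecrop.png",cv2.resize(im,None,fx=4,fy=4,interpolation=cv2.INTER_CUBIC))
E
```

```text
(no output)
```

View pics/topcrop.png

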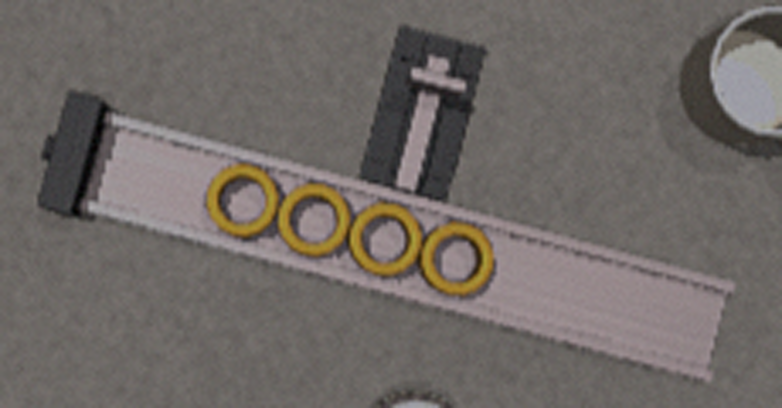

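View pics/scenecrop.png

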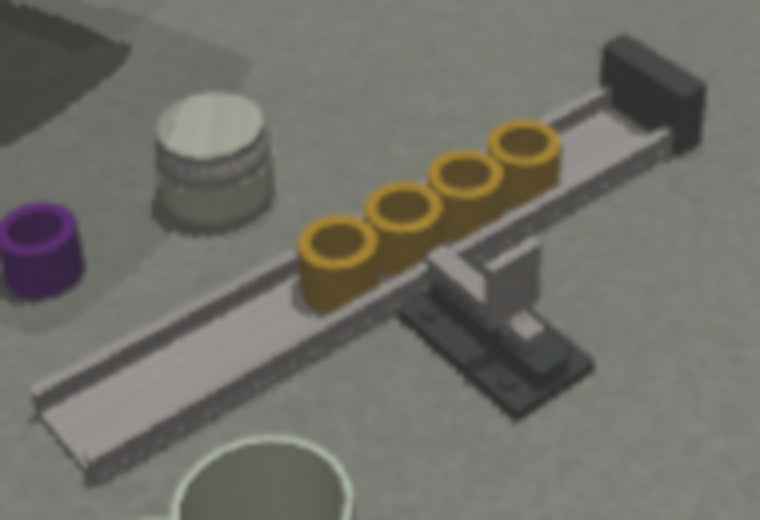

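```bash
cat > h.py <<'E'
import numpy as np,cv2
from scipy.spatial.transform import Rotation as R
from scipy.optimize import least_squares
def rot(q): return R.from_quat([q[1],q[2],q[3],q[0]])
def proj(c,P):
    p=rot(c["orientation"]).inv().apply(np.atleast_2d(P)-c["xyz"])
    p=p*[1,-1,-1]; p=p@c["mtx"].T
    return p[:,:2]/p[:,2:]
def back(c,uv,z):
    uv=np.atleast_2d(uv); d=np.linalg.inv(c["mtx"])@np.c_[uv,np.ones(len(uv))].T
    d=rot(c["orientation"]).apply(d.T*[1,-1,-1])
    return c["xyz"]+d*((z-c["xyz"][2])/d[:,2])[:,None]
def ch2w(T,P):
    x,y,a=T; P=np.atleast_2d(P)
    return np.c_[x+np.cos(a)*P[:,0]-np.sin(a)*P[:,1],y+np.sin(a)*P[:,0]+np.cos(a)*P[:,1],P[:,2]]
def w2ch(T,P):
    x,y,a=T; P=np.atleast_2d(P)-[x,y,0]
    return np.c_[np.cos(a)*P[:,0]+np.sin(a)*P[:,1],-np.sin(a)*P[:,0]+np.cos(a)*P[:,1],P[:,2]]
E
cat > fit.py <<'E'
from h import *
import pickle
d=pickle.load(open("c0.pkl","rb"))
t=lambda x,y:((x+.5)/3.4-.5+205,(y+.5)/3.4-.5+170)
s=lambda x,y:((x+.5)/4-.5+150,(y+.5)/4-.5+180)
P=np.array([[33,170,44],[-33,170,44],[28,-190,18],[-28,-190,18]])/1000
ut=np.array([t(107,100),t(76,216),t(735,288),t(710,380)])
us=np.array([s(697,98),s(603,45),s(90,465),s(35,390)])
f=lambda T:np.r_[(proj(d["top"],ch2w(T,P))-ut).ravel()]
g=lambda T:(proj(d["scene"],ch2w(T,P))-us).ravel()
T0=[.45,-.03,1.8]
for fn in (f,g,lambda T:np.r_[f(T),g(T)]):
    r=least_squares(fn,T0); print(r.x,np.round(r.fun,1))
T=r.x; pickle.dump(T,open("T.pkl","wb"))
for n in("top","scene"):
    hsv=cv2.cvtColor(d[n]["image"],cv2.COLOR_RGB2HSV)
    m=cv2.inRange(hsv,(12,130,60),(32,255,255))
    if n=="top":
        m[:,:205]=0;m[:,435:]=0;m[:170]=0
        cc=cv2.HoughCircles(cv2.GaussianBlur(cv2.resize(m,None,fx=4,fy=4),(5,5),0),cv2.HOUGH_GRADIENT,1.5,70,param1=100,param2=20,minRadius=35,maxRadius=52)
        for x,y,r in sorted(cc[0].tolist()):
            u=((x+.5)/4-.5,(y+.5)/4-.5); w=back(d[n],u,.038)
            print(np.round(u,1),r/4,np.round(w,4),np.round(w2ch(T,w)*1000,1))
for nm,u,z in(("mug",(432,192),.075),("tin",(328,303),.05),("mandrel",(227,149),.07),("plate",t(438,80),.068),("tip",t(407,191),.031),("purple",(378,319),.032)):
    w=back(d["top"],u,z); print(nm,w.round(3),(w2ch(T,w)*1000).round(0))
E
python3 fit.py
```

```text
[ 0.50378467 -0.02323466 -0.24085101] [-0.4 -0.4 -1.  -0.   0.8 -0.9  0.7  1.2]
[ 0.50942361 -0.02392668 -0.24533177] [-1.6  0.5  1.   0.4  1.  -0.3 -0.5 -0.1]
[ 0.50586783 -0.02302277 -0.24150115] [-0.5 -1.5 -1.1 -1.2  0.7 -1.9  0.5  0.1 -3.  -0.4 -0.3 -0.4  0.2 -1.3
 -1.4 -1. ]
[275.8 228.9] 10.550000190734863 [[0.5229 0.0584 0.038 ]] [[-3.  83.1 38. ]]
[296.8 234.2] 10.662500381469727 [[0.5143 0.0194 0.038 ]] [[-2.  43.2 38. ]]
[317.8 239.8] 10.662500381469727 [[ 0.5051 -0.0195  0.038 ]] [[-1.6  3.2 38. ]]
[338.8 246.2] 10.962499618530273 [[ 0.4945 -0.0583  0.038 ]] [[ -2.6 -37.   38. ]]
mug [[ 0.595 -0.217  0.075]] [[ 133. -167.   75.]]
tin [[ 0.392 -0.04   0.05 ]] [[-107.  -44.   50.]]
mandrel [[0.664 0.15  0.07 ]] [[112. 206.  70.]]
plate [[ 0.589 -0.044  0.068]] [[85. -0. 68.]]
tip [[ 0.532 -0.031  0.031]] [[27. -2. 31.]]
purple [[ 0.364 -0.133  0.032]] [[-111. -141.   32.]]
```

The crop confirms the four bronze bushes touch and stand in the channel, and the purple one stands outside it. The sizes agree: 40 mm pitch, and the keeper tip at y = -2, z = 31. Next I'll work out the move to a spot above the space behind bush4.

```bash
cat > go.py <<'E'
from h import *
import pickle,sys
from bench import ctrl
T=pickle.load(open("T.pkl","rb"))
# target in channel frame mm: x y z ; tool x along channel x, z down
a=[float(v) for v in sys.argv[1:4]]
o=ctrl.get_obs(); Rc=rot(o["eef_rot"])
w=ch2w(T,np.array(a)/1000)[0]
Rt=R.from_euler("z",T[2])*R.from_euler("x",np.pi)
print("t",o["time_s"],"now ch",(w2ch(T,o["eef_pos"])*1000).round(1),"F",o["wrist_force"].round(1),"open",round(o["opening"],2))
print("tgt w",w.round(4),"shift",(Rc.inv().apply(w-o["eef_pos"])*1000).round(1),"rv",(Rc.inv()*Rt).as_rotvec().round(4))
E
python3 go.py 0 -92 180
```

```text
t 0.15 now ch [[-206.5 -594.5  201.1]] F [ 0.2 -0.2 -0.1] open 1.0
tgt w [ 0.4839 -0.1124  0.18  ] shift [ 432.  -329.4   21.6] rv [-1.400e-03  1.000e-04  5.293e-01]
```

>>> step_arm(
  targets="43 -33 0 0 0 0.1; 90 -69 0 0 0 0.2; 138 -105 0 0 0 0.3; 186 -142 0 0 0 0.4; 234 -178 0 0 0 0.529; 282 -215 5 0 0 0.529; 330 -251 10 0 0 0.529; 378 -288 15 0 0 0.529",
  grip=0,
)

```text
time_s: 1.15
eef_pos: [0.4448, -0.1662, 0.1867]
eef_rot: [0.0, 0.993, -0.12, 0.0]
wrist_force: [0.6, -0.0, 0.5]
opening: 0.004
```

```bash
python3 go.py 0 -92 180
```

```text
t 1.15 now ch [[ -25.  -153.6  186.7]] F [ 0.6 -0.   0.5] open 0.0
tgt w [ 0.4839 -0.1124  0.18  ] shift [ 25.1 -61.6   6.7] rv [ 0.0003 -0.0005  0.0002]
```

>>> step_arm(
  targets="-7 -30 0 0 0 0; -15 -62 0 0 0 0; -15 -62 0 0 0 0",
)

```text
time_s: 1.52
eef_pos: [0.4439, -0.1022, 0.1865]
eef_rot: [-0.0, 0.993, -0.119, -0.0]
wrist_force: [0.9, -0.9, -0.5]
opening: -0.005
```

```bash
python3 - <<'E'
from bench import optics
import cv2,pickle
c=optics.camera("wrist");pickle.dump(c,open("w1.pkl","wb"));cv2.imwrite("pics/w1.png",c["image"][:,:,::-1])
print(c["xyz"],c["orientation"])
E
python3 go.py 0 -92 180
```

```text
[ 0.51797054 -0.11971851  0.3587883 ] [-0.61111226  0.09309549 -0.11846878  0.77707155]
t 1.575 now ch [[-40.7 -92.9 186.7]] F [-0.6 -0.3 -0.5] open 0.0
tgt w [ 0.4839 -0.1124  0.18  ] shift [40.7 -0.8  6.7] rv [0.0002 0.0001 0.0025]
```

View pics/w1.png

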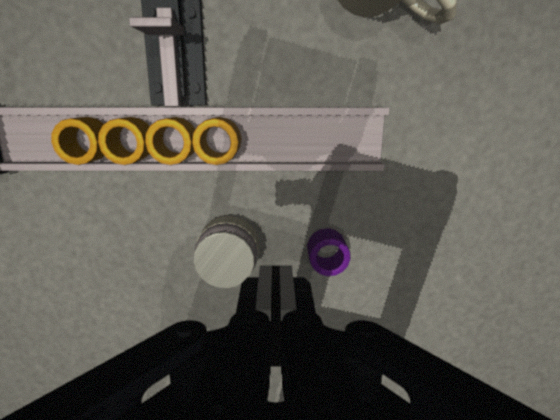

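The wrist view shows the channel walls at rows of about 109 and 168 and the open end at column ~386. Bush4 is at (216,141), the keeper tip at (172,106) and the plate at (155,22). I'll check the channel pose against this view.

```bash
python3 - <<'E'
from h import *
import pickle
c=pickle.load(open("w1.pkl","rb"));T=pickle.load(open("T.pkl","rb"))
im=c["image"][0:190,0:400,::-1].copy()
for nm,u,z in(("+x wall outer L",(30,107.5),.018),("+x outer end",(388,109),.018),("-x outer end",(383,170),.018),("-x outer L",(30,168),.018),("bush1",(75,141.5),.038),("b4",(216.5,141),.038),("tip",(171.5,106),.031),("plate top centre",(152,21),.068),("plate edge l",(130,22),.068),("plate r",(173,21),.068)):
    w=back(c,u,z); print(nm,(w2ch(T,w)*1000).round(1))
E_=[[28,-190,18],[28,160,18],[-28,160,18],[-28,-190,18],[28,-190,18]]
p=proj(c,ch2w(T,np.array(E_)/1000.))
cv2.polylines(im,[p.round().astype(int)],False,(0,255,0))
cv2.imwrite("pics/w1c.png",cv2.resize(im,None,fx=2,fy=2,interpolation=cv2.INTER_CUBIC))
E
```

```text
+x wall outer L [[ 26.6 126.   18. ]]
+x outer end [[  26.4 -190.7   18. ]]
-x outer end [[ -28.1 -191.2   18. ]]
-x outer L [[-27.4 136.4  18. ]]
bush1 [[-0.7 80.2 38. ]]
b4 [[  0.1 -40.8  38. ]]
tip [[28.6 -2.8 31. ]]
plate top centre [[87.  -3.5 68. ]]
plate edge l [[86.3 12.1 68. ]]
plate r [[ 87.  -18.4  68. ]]
```

View pics/w1c.png

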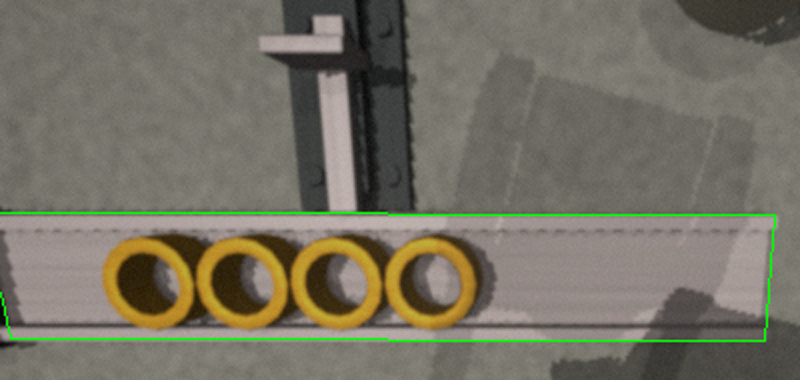

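The channel pose agrees with the wrist view to within 1–2 mm. I'll move over the channel behind bush4, then go down.

>>> step_arm(
  targets="20 -1 0 0 0 0; 41 -1 20 0 0 0; 41 -1 60 0 0 0; 41 -1 100 0 0 0; 41 -1 140 0 0 0; 41 -1 140 0 0 0",
)

```text
time_s: 2.33
eef_pos: [0.4814, -0.1128, 0.0439]
eef_rot: [-0.001, 0.993, -0.121, -0.003]
wrist_force: [0.2, -0.7, -0.1]
opening: -0.001
```

```bash
python3 - <<'E'
from bench import optics
import cv2,numpy as np
c=optics.camera("wrist");s=optics.camera("scene")
cv2.imwrite("pics/w2.png",np.hstack([c["image"],cv2.resize(s["image"][160:310,130:330],(560,420))])[:,:,::-1][:, :])
im=cv2.imread("pics/w2.png");cv2.imwrite("pics/w2.png",cv2.resize(im,(800,300)))
E
python3 go.py 0 -92 13
```

```text
t 2.425 now ch [[  1.1 -93.4  47.6]] F [-0.1  0.4  0.4] open -0.0
tgt w [ 0.4839 -0.1124  0.013 ] shift [-1.2 -1.4 34.6] rv [ 0.0002 -0.0003 -0.0007]
```

View pics/w2.png

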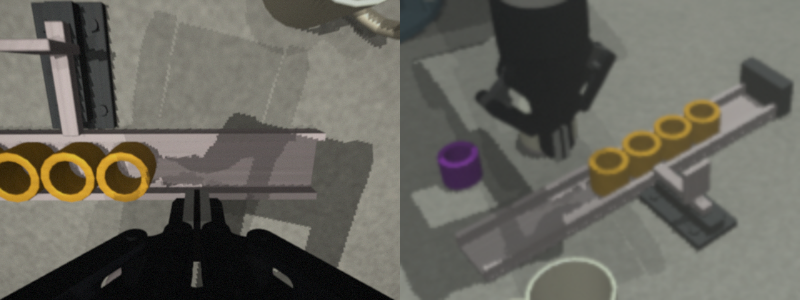

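The fingers hang over the channel behind bush4, clear of the walls. I'll go down slowly.

>>> step_arm(
  targets="-1 -1 12 0 0 0; -1 -1 24 0 0 0; -1 -1 33 0 0 0; -1 -1 33 0 0 0",
)

```text
time_s: 2.92
eef_pos: [0.4828, -0.1113, 0.0129]
eef_rot: [-0.0, 0.993, -0.12, -0.001]
wrist_force: [-0.0, 0.1, -0.5]
opening: 0.0
```

```bash
python3 go.py 0 -5 13
```

```text
t 2.925 now ch [[ -1.3 -91.3  12.9]] F [-0.   0.1 -0.5] open 0.0
tgt w [ 0.5047 -0.0279  0.013 ] shift [  1.4 -86.3  -0.1] rv [-0.0004  0.0018  0.0005]
```

>>> step_arm(
  targets="1 -4 0 0 0 0; 1 -8 0 0 0 0; 1 -10 0 0 0 0; 1 -12 0 0 0 0; 1 -14 0 0 0 0; 1 -16 0 0 0 0; 1 -18 0 0 0 0; 1 -20 0 0 0 0",
)

```text
time_s: 3.92
eef_pos: [0.4892, -0.0925, 0.0138]
eef_rot: [0.0, 0.993, -0.12, -0.0]
wrist_force: [-0.2, 0.5, 0.2]
opening: 0.002
```

>>> step_arm(
  targets="0 -2 0 0 0 0; 0 -4 0 0 0 0; 0 -6 0 0 0 0; 0 -8 0 0 0 0; 0 -10 0 0 0 0; 0 -12 0 0 0 0; 0 -14 0 0 0 0; 0 -16 0 0 0 0",
)

```text
time_s: 4.92
eef_pos: [0.4931, -0.0769, 0.0138]
eef_rot: [-0.0, 0.993, -0.12, -0.0]
wrist_force: [-0.7, -0.4, -0.1]
opening: -0.001
```

```bash
python3 - <<'E'
from bench import optics
import cv2,numpy as np
c=optics.camera("wrist");s=optics.camera("scene")
im=np.hstack([c["image"],cv2.resize(s["image"][160:310,130:330],(560,420))])[:,:,::-1]
cv2.imwrite("pics/w3.png",cv2.resize(im,(800,300)))
E
python3 go.py 0 -5 13
```

```text
t 5.025 now ch [[  0.4 -55.3  13.8]] F [ 0.3 -0.7  0.4] open 0.0
tgt w [ 0.5047 -0.0279  0.013 ] shift [ -0.4 -50.3   0.8] rv [-0.      0.0001  0.0005]
```

View pics/w3.png

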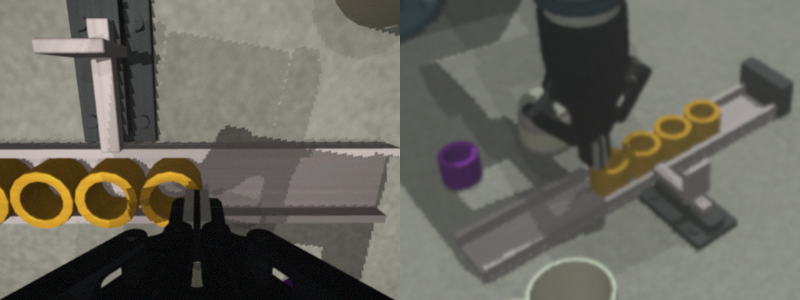

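```bash
cat > look.py <<'E'
from h import *
import pickle,sys
from bench import optics,ctrl
T=pickle.load(open("T.pkl","rb"))
n=sys.argv[1]
for cam in ("top","scene","wrist"):
    c=optics.camera(cam); pickle.dump(c,open(f"{n}_{cam}.pkl","wb"))
    im=c["image"][:,:,::-1].copy(); 
    hsv=cv2.cvtColor(c["image"],cv2.COLOR_RGB2HSV); m=cv2.inRange(hsv,(12,130,50),(32,255,255))
    P=ch2w(T,np.array([[0,180,20],[0,-190,20],[100,0,20],[-100,0,20]])/1000)
    p=proj(c,P); x0,y0=np.maximum(p.min(0)-5,0).astype(int); x1,y1=np.minimum(p.max(0)+5,[560,420]).astype(int)
    f=min(800/(x1-x0),600/(y1-y0))
    cv2.imwrite(f"pics/{n}_{cam}.png",cv2.resize(im[y0:y1,x0:x1],None,fx=f*.99,fy=f*.99,interpolation=cv2.INTER_CUBIC))
    print(cam,"crop",x0,y0,"f",round(f*.99,3))
    if cam=="top":
        m[:,:205]=0;m[:,435:]=0;m[:170]=0
        cc=cv2.HoughCircles(cv2.GaussianBlur(cv2.resize(m,None,fx=4,fy=4),(5,5),0),cv2.HOUGH_GRADIENT,1.5,70,param1=100,param2=20,minRadius=35,maxRadius=52)
        if cc is not None:
          for x,y,r in sorted(cc[0].tolist()):
            u=((x+.5)/4-.5,(y+.5)/4-.5); print((w2ch(T,back(c,u,.038))*1000).round(1))
o=ctrl.get_obs();print(o["time_s"],(w2ch(T,o["eef_pos"])*1000).round(1),o["wrist_force"].round(1))
E
python3 look.py a
```

```text
top crop 222 183 f 3.94
[[-1.9 81.9 38. ]]
[[-2.  43.2 38. ]]
[[-1.6  3.2 38. ]]
scene crop 159 198 f 5.013
wrist crop 0 33 f 1.427
5.175 [[  0.5 -55.5  13.8]] [ 1.  -0.5 -0.4]
```

View pics/a_scene.png

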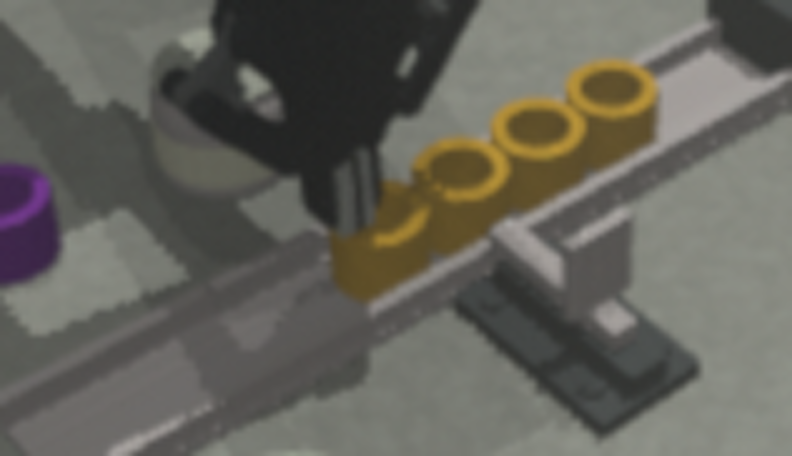

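View pics/a_top.png

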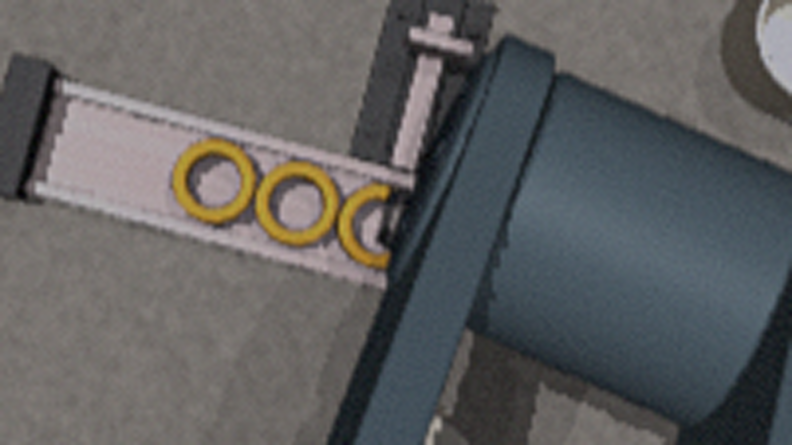

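```bash
python3 - <<'E'
from h import *
import pickle
from bench import ctrl
T=pickle.load(open("T.pkl","rb"))
o=ctrl.get_obs();print(o["q"].round(3),o["eef_pos"],o["eef_rot"])
e=o["eef_pos"]
for cam in("scene","wrist"):
    c=pickle.load(open(f"a_{cam}.pkl","rb"))
    print(cam,proj(c,[e,e+[0,0,.019],e+[0,0,.06]]).round(1))
    im=c["image"][:,:,::-1].copy()
    for k in(0,.019,.04,.06):
        p=proj(c,e+[0,0,k])[0]; 
    x,y=proj(c,e)[0]; x=int(x);y=int(y)
    sc=8 if cam=="scene" else 4; w=600//sc//2
    y0=max(y-w,0)
    sub=cv2.resize(im[y0:y+w,x-w:x+w],None,fx=sc,fy=sc,interpolation=cv2.INTER_CUBIC)
    for k in(0,.019,.04,.06):
        p=(proj(c,e+[0,0,k])[0]-[x-w,y0])*sc
        cv2.circle(sub,tuple(p.astype(int)),4,(0,0,255),1)
    for a in (np.linspace(0,6.28,60),):
      for yy in (-37.5,):
       for z in(6,38):
        q=proj(c,ch2w(T,np.c_[20*np.cos(a)-1,yy+20*np.sin(a),a*0+z]/1000))
        cv2.polylines(sub,[((q-[x-w,y0])*sc).astype(int)],True,(0,255,0))
    cv2.imwrite(f"pics/b_{cam}.png",sub)
E
```

```text
[-0.393  0.277  1.925 -0.     0.94   1.419] [ 0.49307444 -0.07705274  0.01380317] [ 9.73911161e-06  9.92736010e-01 -1.20312985e-01  4.56642391e-06]
scene [[227.7 252.6]
 [227.  245.5]
 [225.6 229.3]]
wrist [[276.3 256.4]
 [276.4 273.4]
 [276.8 325.9]]
```

View pics/b_scene.png

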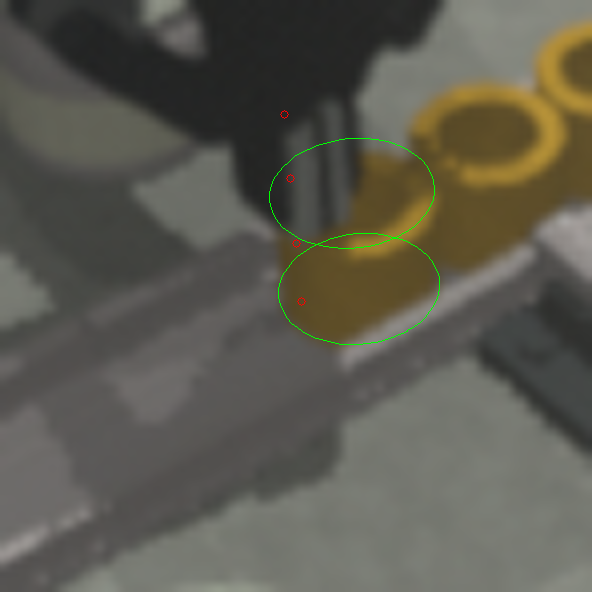

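View pics/b_wrist.png

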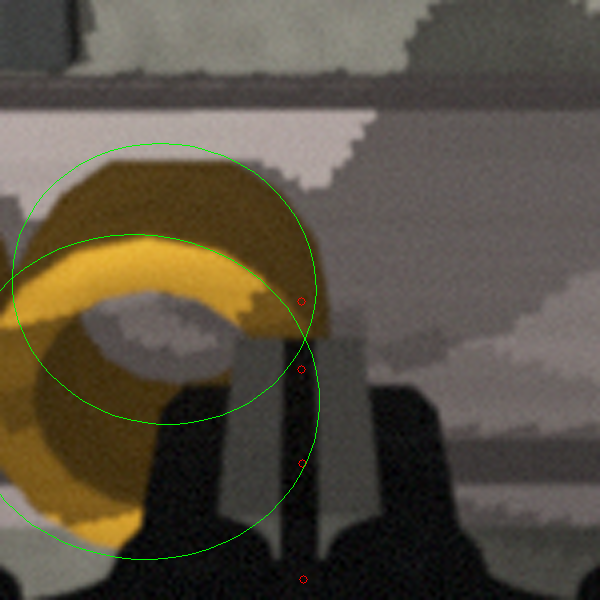

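```bash
python3 - <<'E'
from h import *
import pickle
c=pickle.load(open("w1.pkl","rb"));e=np.array([0.4437,-0.1025,0.1867])
print(proj(c,[e,e+[0,0,.019],e+[0,0,.025]]).round(1))
a=pickle.load(open("a_wrist.pkl","rb"))
im=np.hstack([cv2.resize(x["image"][180:420,180:380],None,fx=2,fy=2) for x in(c,a)])[:,:,::-1]
cv2.imwrite("pics/cmp.png",im)
E
```

```text
[[276.9 256.8]
 [277.1 273.8]
 [277.1 280. ]]
```

View pics/cmp.png

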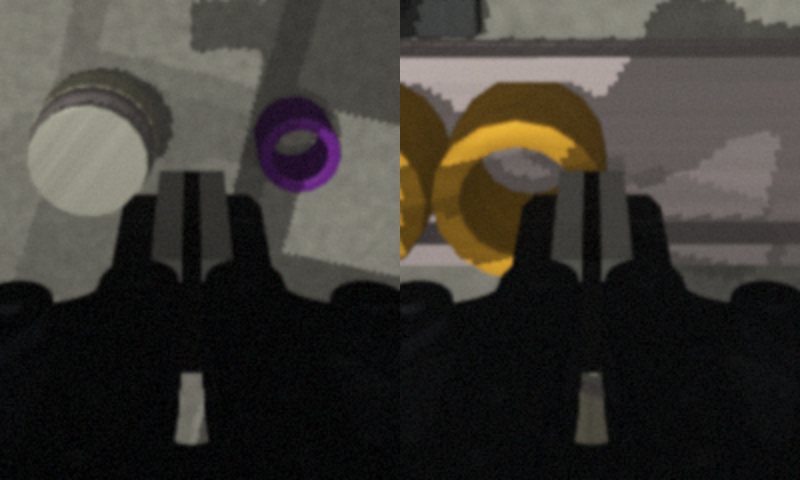

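```bash
python3 - <<'E'
from h import *
import pickle
T=pickle.load(open("T.pkl","rb"))
c=pickle.load(open("w1.pkl","rb"));e=np.array([0.4437,-0.1025,0.1867])
a=T[2];ux=np.array([np.cos(a),np.sin(a),0]);uy=np.array([-np.sin(a),np.cos(a),0])
for dx in(0,.011):
  for dz in(0,.01,.02,.025,.03,.04): print(dx,dz,proj(c,e+dx*ux+[0,0,dz]).round(1), proj(c,e+dx*ux+.0145*uy+[0,0,dz]).round(1))
E
```

```text
0 0 [[276.9 256.8]] [[248.2 256.7]]
0 0.01 [[277.  265.3]] [[246.7 265.2]]
0 0.02 [[277.1 274.8]] [[245.1 274.7]]
0 0.025 [[277.1 280. ]] [[244.2 279.9]]
0 0.03 [[277.2 285.4]] [[243.3 285.3]]
0 0.04 [[277.3 297.4]] [[241.2 297.3]]
0.011 0 [[277.  236.4]] [[247.8 236.3]]
0.011 0.01 [[277.1 244. ]] [[246.3 243.9]]
0.011 0.02 [[277.2 252.4]] [[244.6 252.3]]
0.011 0.025 [[277.3 257. ]] [[243.7 256.9]]
0.011 0.03 [[277.3 261.9]] [[242.7 261.7]]
0.011 0.04 [[277.5 272.6]] [[240.5 272.4]]
```

The views disagree with the reported tip height. There is no contact force and the row hasn't moved, and both cameras show the finger ends about 25 mm above the reported TCP height, over bush4's rim. I'll back off and measure the real tip position.

>>> step_arm(
  targets="0 10 0 0 0 0; 0 25 0 0 0 0; 0 40 0 0 0 0; 0 45 0 0 0 0; 0 45 0 0 0 0",
)

```text
time_s: 5.8
eef_pos: [0.4822, -0.1214, 0.0138]
eef_rot: [-0.0, 0.993, -0.121, 0.0]
wrist_force: [0.2, 0.7, 0.5]
opening: 0.003
```

```bash
python3 look.py d; python3 - <<'E'
from h import *
import pickle
from bench import ctrl
o=ctrl.get_obs();e=o["eef_pos"]
c=pickle.load(open("d_scene.pkl","rb"));im=c["image"][:,:,::-1]
x,y=proj(c,e)[0].astype(int);x0=x-50;y0=y-60
sub=cv2.resize(im[y0:y0+85,x0:x0+100],None,fx=7,fy=7,interpolation=cv2.INTER_CUBIC)
for k in(0,.02,.04,.06):
    p=(proj(c,e+[0,0,k])[0]-[x0,y0]+.5)*7
    cv2.circle(sub,tuple(p.astype(int)),4,(0,0,255),1)
cv2.imwrite("pics/d_s.png",sub)
E
```

```text
top crop 222 183 f 3.94
[[-3.  83.1 38. ]]
[[-2.  43.2 38. ]]
[[-1.6  3.2 38. ]]
[[ -4.2 -38.8  38. ]]
scene crop 159 198 f 5.013
wrist crop 0 33 f 1.535
5.95 [[   0.4 -100.3   13.7]] [ 0.3  0.5 -0.3]
```

View pics/d_s.png

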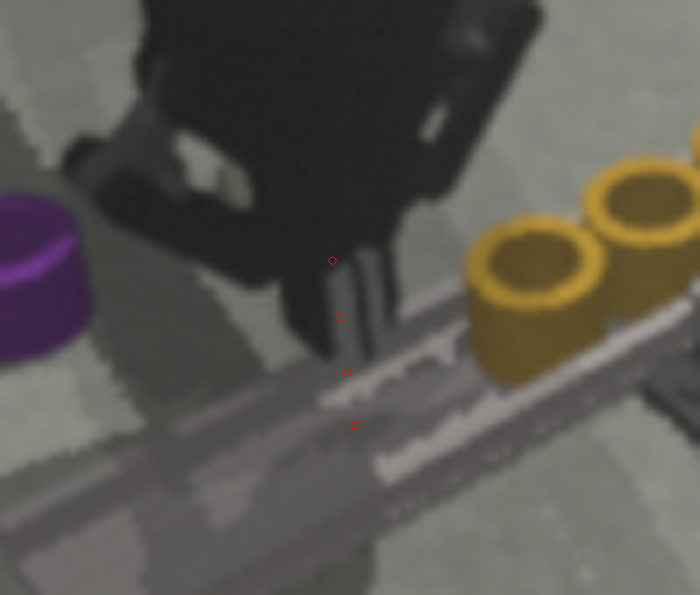

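View pics/d_wrist.png

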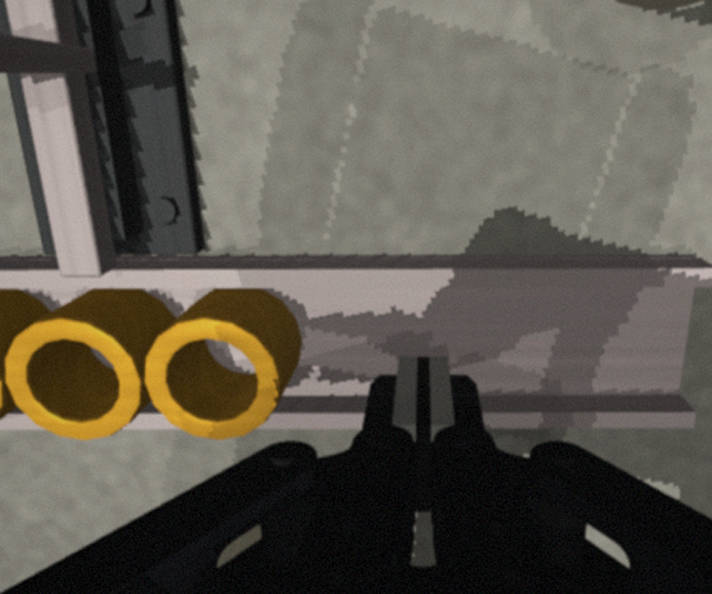

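```bash
python3 - <<'E'
from h import *
import pickle
from bench import ctrl
T=pickle.load(open("T.pkl","rb"))
e=ctrl.get_obs()["eef_pos"];a=T[2];M=np.array([[np.cos(a),-np.sin(a),0],[np.sin(a),np.cos(a),0],[0,0,1]])
s=pickle.load(open("d_scene.pkl","rb"));w=pickle.load(open("d_wrist.pkl","rb"))
x,y=proj(s,e)[0].astype(int)
us=np.array([357,360])/7-.5+[x-50,y-60]
uw=np.array([423,357])/1.535-.5+[0,33]
f=lambda v:np.r_[proj(s,e+M@v)[0]-us,proj(w,e+M@v)[0]-uw]
r=least_squares(f,[0,0,.02]);print((r.x*1000).round(1),r.fun.round(2), w["xyz"]-e)
E
```

```text
[ 9.4  0.3 30.3] [1.03 0.36 0.16 0.19] [ 0.07392618 -0.01793828  0.17237166]
```

The bushes haven't moved. Triangulating from both cameras puts the finger ends about 30 mm above the reported TCP, with the near face at dx = 9 mm. That agrees with the fingers having passed over the 38 mm bush. I'll lower in short steps while watching the force, then measure again.

>>> step_arm(
  targets="0 -5 5 0 0 0; 0 -5 10 0 0 0; 0 -5 15 0 0 0; 0 -5 18 0 0 0; 0 -5 18 0 0 0",
)

```text
time_s: 6.58
eef_pos: [0.4833, -0.1158, -0.0046]
eef_rot: [-0.0, 0.993, -0.12, -0.0]
wrist_force: [-0.6, -0.6, 0.5]
opening: -0.001
```

>>> step_arm(
  targets="0 0 3 0 0 0; 0 0 6 0 0 0; 0 0 6 0 0 0",
)

```text
time_s: 6.95
eef_pos: [0.4833, -0.1158, -0.0105]
eef_rot: [-0.0, 0.993, -0.12, -0.0]
wrist_force: [-1.0, -0.0, 0.2]
opening: 0.003
```

```bash
python3 look.py e; python3 - <<'E'
from h import *
import pickle
from bench import ctrl
o=ctrl.get_obs();e=o["eef_pos"]
c=pickle.load(open("e_scene.pkl","rb"));im=c["image"][:,:,::-1]
x,y=proj(c,e)[0].astype(int);x0=x-50;y0=y-60
print(x0,y0)
sub=cv2.resize(im[y0:y0+85,x0:x0+100],None,fx=7,fy=7,interpolation=cv2.INTER_CUBIC)
cv2.imwrite("pics/e_s.png",sub)
E
```

```text
top crop 222 183 f 3.94
[[-1.4 82.8 38. ]]
[[-2.  43.2 38. ]]
[[-2.3  3.  38. ]]
scene crop 159 198 f 5.013
wrist crop 0 22 f 1.492
7.1 [[  0.6 -95.5 -10.2]] [-0.5  0.3 -0.2]
161 210
```

View pics/e_s.png

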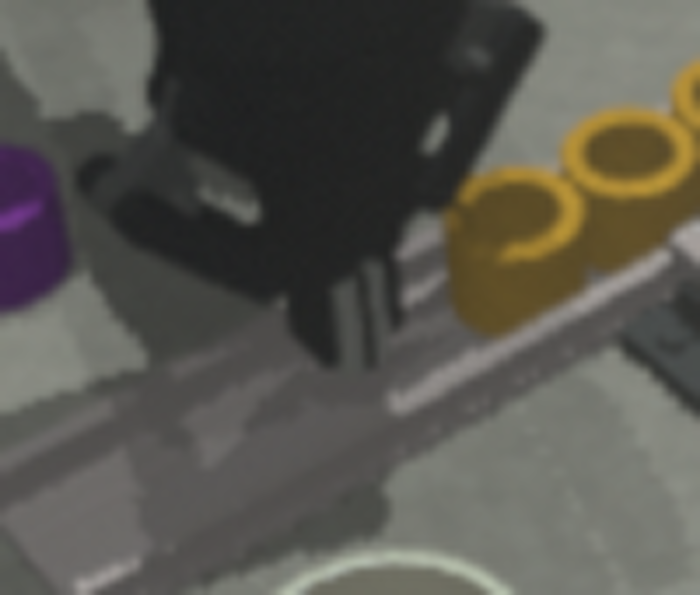

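View pics/e_wrist.png

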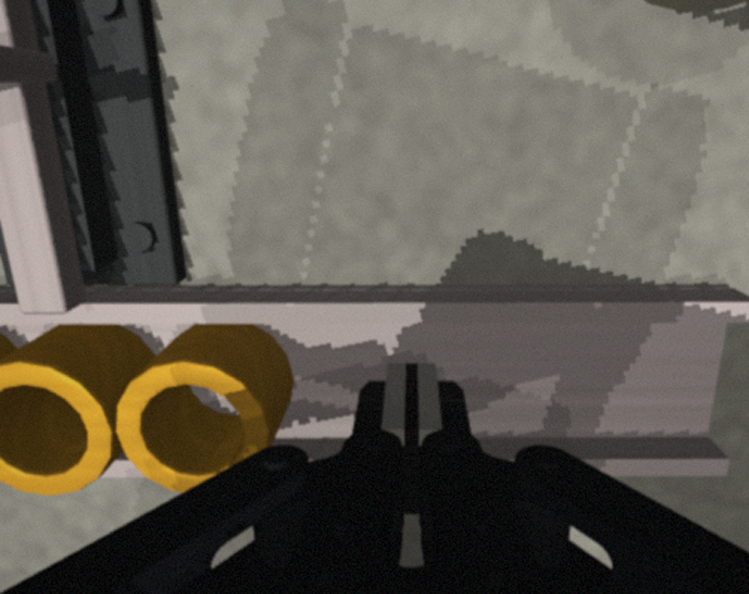

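No contact yet, with the tip at about 18–20 mm in the picture. I'll lower a little more, checking the force each time.

>>> step_arm(
  targets="0 0 3 0 0 0; 0 0 6 0 0 0; 0 0 6 0 0 0",
)

```text
time_s: 7.48
eef_pos: [0.4832, -0.1157, -0.0166]
eef_rot: [-0.0, 0.993, -0.12, -0.0]
wrist_force: [-0.1, 1.2, 0.6]
opening: -0.003
```

>>> step_arm(
  targets="0 0 2 0 0 0; 0 0 2 0 0 0",
)

```text
time_s: 7.72
eef_pos: [0.4834, -0.1158, -0.0184]
eef_rot: [-0.0, 0.993, -0.12, -0.0]
wrist_force: [0.9, 0.9, -0.5]
opening: 0.0
```

```bash
python3 look.py f; python3 - <<'E'
from h import *
import pickle
from bench import ctrl
o=ctrl.get_obs();e=o["eef_pos"]
c=pickle.load(open("f_scene.pkl","rb"));im=c["image"][:,:,::-1]
x0,y0=161,210
sub=cv2.resize(im[y0:y0+85,x0:x0+100],None,fx=7,fy=7,interpolation=cv2.INTER_CUBIC)
cv2.imwrite("pics/f_s.png",sub)
E
```

```text
top crop 222 183 f 3.94
[[-1.9 81.9 38. ]]
[[-2.  43.2 38. ]]
[[-1.6  3.2 38. ]]
scene crop 159 198 f 5.013
wrist crop 0 18 f 1.478
7.875 [[  0.6 -95.5 -18.1]] [-0.6 -0.4 -0.4]
```

View pics/f_s.png

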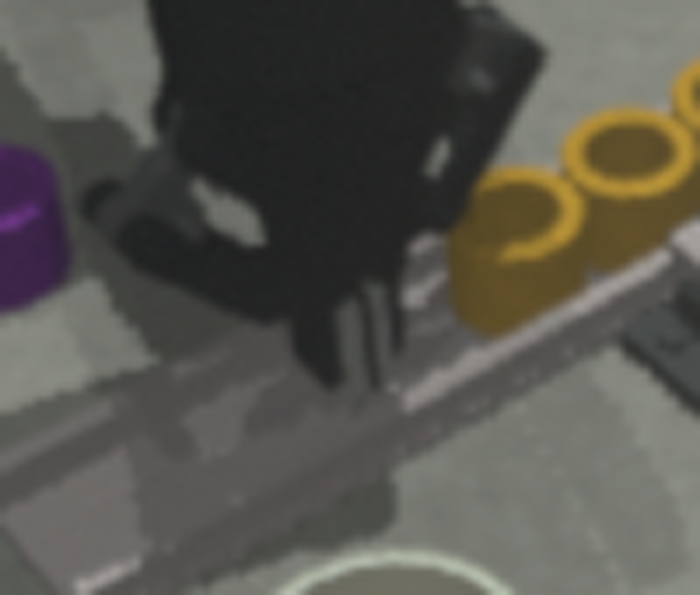

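View pics/f_wrist.png

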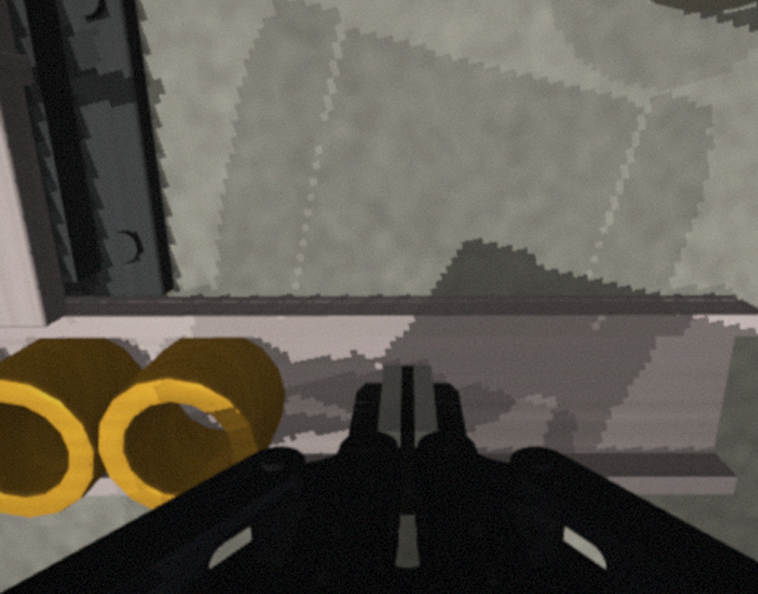

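The fingers are now well inside the channel, with the tip at about 12 mm, ~37 mm behind bush4's axis and touching nothing. I'll move in.

>>> step_arm(
  targets="0 -4 0 0 0 0; 0 -8 0 0 0 0; 0 -12 0 0 0 0; 0 -15 0 0 0 0; 0 -17 0 0 0 0; 0 -19 0 0 0 0; 0 -21 0 0 0 0; 0 -23 0 0 0 0",
)

```text
time_s: 8.88
eef_pos: [0.489, -0.0936, -0.0182]
eef_rot: [0.0, 0.993, -0.12, -0.0]
wrist_force: [0.2, -3.0, 0.0]
opening: -0.001
```

>>> step_arm(
  targets="0 -2 0 0 0 0; 0 -4 0 0 0 0; 0 -6 0 0 0 0; 0 -8 0 0 0 0; 0 -10 0 0 0 0",
)

```text
time_s: 9.5
eef_pos: [0.4915, -0.0838, -0.0182]
eef_rot: [0.0, 0.993, -0.12, 0.0]
wrist_force: [-0.9, -5.0, 0.3]
opening: 0.003
```

```bash
python3 look.py g
```

```text
top crop 222 183 f 3.94
[[-2.  92.7 38. ]]
[[-2.4 52.4 38. ]]
[[-2.  12.4 38. ]]
scene crop 159 198 f 5.013
wrist crop 0 18 f 1.414
9.65 [[  0.5 -62.2 -18.2]] [-1.2 -2.4  0.7]
```

View pics/g_scene.png

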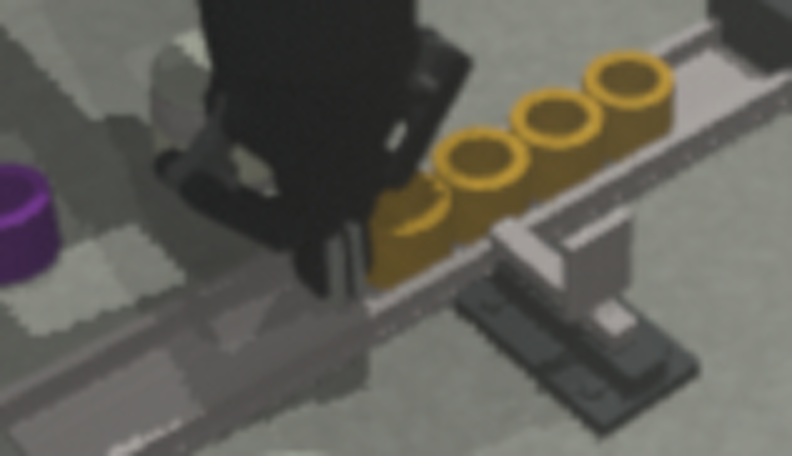

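View pics/g_wrist.png

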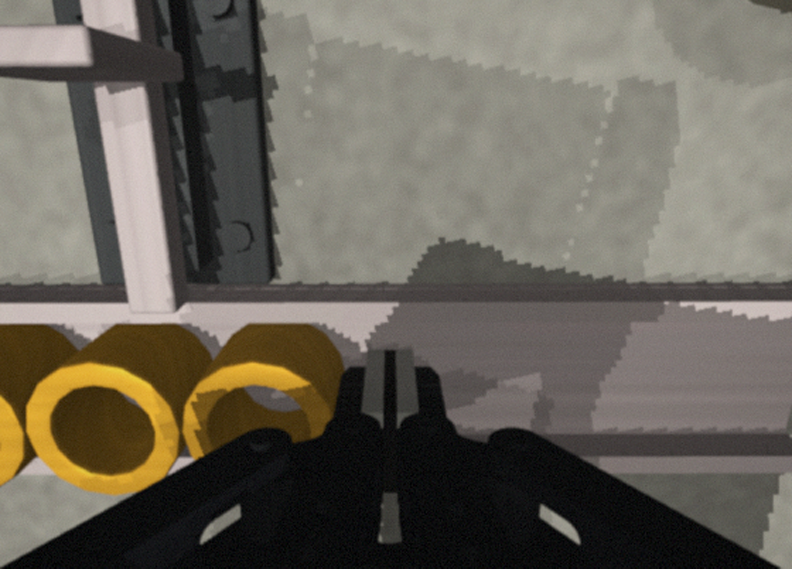

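The row is moving as one train: bush1 is now at y ≈ 93 mm, spacing is 40 mm and the force is about 5 N. About 57 mm remains, so the TCP should end at y ≈ -4.7. I'll carry on.

>>> step_arm(
  targets="0 -2 0 0 0 0; 0 -5 0 0 0 0; 0 -8 0 0 0 0; 0 -11 0 0 0 0; 0 -14 0 0 0 0; 0 -17 0 0 0 0; 0 -20 0 0 0 0; 0 -23 0 0 0 0",
)

```text
time_s: 10.65
eef_pos: [0.4969, -0.0613, -0.0182]
eef_rot: [0.0, 0.993, -0.12, 0.0]
wrist_force: [-0.6, -3.5, 1.0]
opening: -0.002
```

>>> step_arm(
  targets="0 -3 0 0 0 0; 0 -6 0 0 0 0; 0 -9 0 0 0 0; 0 -12 0 0 0 0; 0 -15 0 0 0 0; 0 -18 0 0 0 0; 0 -21 0 0 0 0; 0 -23 0 0 0 0",
)

```text
time_s: 11.65
eef_pos: [0.5024, -0.0389, -0.0182]
eef_rot: [-0.0, 0.993, -0.12, -0.0]
wrist_force: [-1.2, -4.3, 1.2]
opening: -0.0
```

```bash
python3 look.py i
```

```text
top crop 222 183 f 3.94
[[ -2.3 138.1  38. ]]
[[-1.5 98.6 38. ]]
[[-1.8 58.3 38. ]]
scene crop 159 198 f 5.013
wrist crop 0 18 f 1.414
11.8 [[  0.4 -16.1 -18.2]] [-0.2 -2.2  1.5]
```

View pics/i_scene.png

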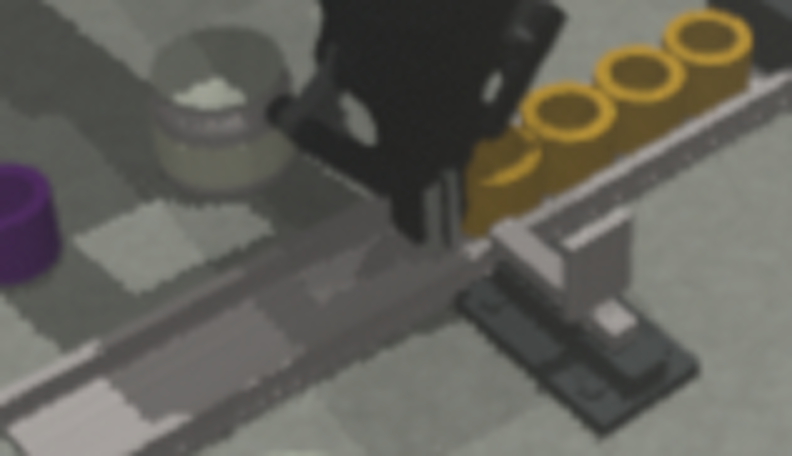

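View pics/i_wrist.png

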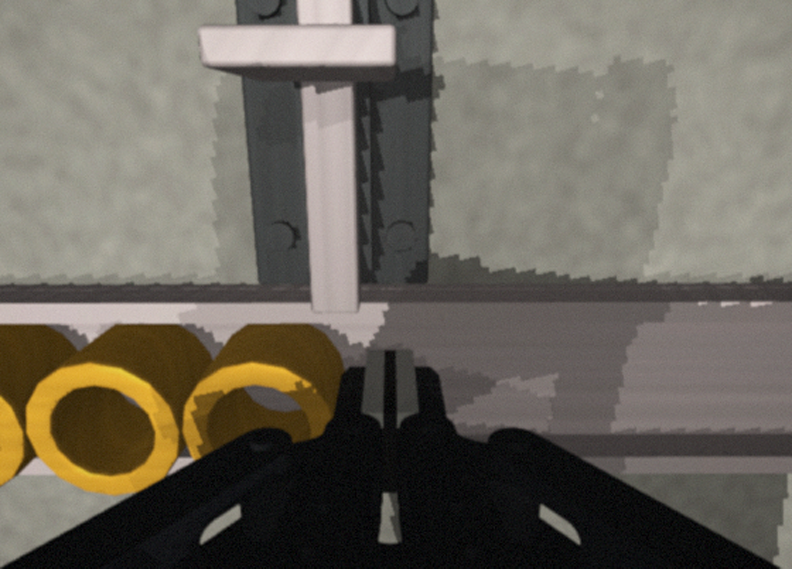

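The row is still closed up, with bush1 at about 138–139 mm, and the fingers stay clear of the keeper tip. About 11 mm remains, so I'll slow down and look for the force rise at the stop.

>>> step_arm(
  targets="0 -2 0 0 0 0; 0 -4 0 0 0 0; 0 -6 0 0 0 0; 0 -7 0 0 0 0; 0 -8 0 0 0 0; 0 -9 0 0 0 0",
)

```text
time_s: 12.55
eef_pos: [0.5045, -0.0304, -0.0182]
eef_rot: [0.0, 0.993, -0.12, -0.0]
wrist_force: [-1.1, -5.2, -0.1]
opening: -0.002
```

>>> step_arm(
  targets="0 -0.5 0 0 0 0; 0 -1 0 0 0 0; 0 -1.5 0 0 0 0; 0 -1.5 0 0 0 0",
)

```text
time_s: 13.05
eef_pos: [0.5049, -0.0289, -0.0182]
eef_rot: [-0.0, 0.993, -0.12, 0.0]
wrist_force: [-0.8, -4.6, 2.2]
opening: -0.001
```

```bash
python3 go.py 0 -4.5 -18
```

```text
t 13.05 now ch [[  0.5  -5.9 -18.2]] F [-0.8 -4.6  2.2] open -0.0
tgt w [ 0.5048 -0.0274 -0.018 ] shift [-0.5 -1.4 -0.2] rv [-0.0001 -0.      0.0003]
```

>>> step_arm(
  targets="0 -0.5 0 0 0 0; 0 -1 0 0 0 0; 0 -1 0 0 0 0",
)

```text
time_s: 13.42
eef_pos: [0.5051, -0.0279, -0.0182]
eef_rot: [-0.0, 0.993, -0.12, -0.0]
wrist_force: [-2.0, -3.9, 1.4]
opening: -0.001
```

>>> step_arm(
  targets="0 -0.5 0 0 0 0; 0 -1 0 0 0 0; 0 -1 0 0 0 0",
)

```text
time_s: 13.8
eef_pos: [0.5053, -0.0276, -0.0182]
eef_rot: [0.0, 0.993, -0.12, -0.0]
wrist_force: [-1.7, -7.1, 1.7]
opening: -0.001
```

>>> step_arm(
  targets="0 -0.5 0 0 0 0; 0 -1 0 0 0 0; 0 -1 0 0 0 0",
)

```text
time_s: 14.18
eef_pos: [0.5055, -0.0275, -0.0181]
eef_rot: [0.001, 0.993, -0.12, -0.0]
wrist_force: [-3.1, -10.9, 1.6]
opening: -0.001
```

```bash
python3 look.py j
```

```text
top crop 222 183 f 3.94
[[ -2.8 150.3  38. ]]
[[ -2.  110.8  38. ]]
scene crop 159 198 f 5.013
wrist crop 0 19 f 1.414
14.325 [[  0.8  -4.5 -18.1]] [ -3.8 -11.9   1.9]
```

View pics/j_top.png

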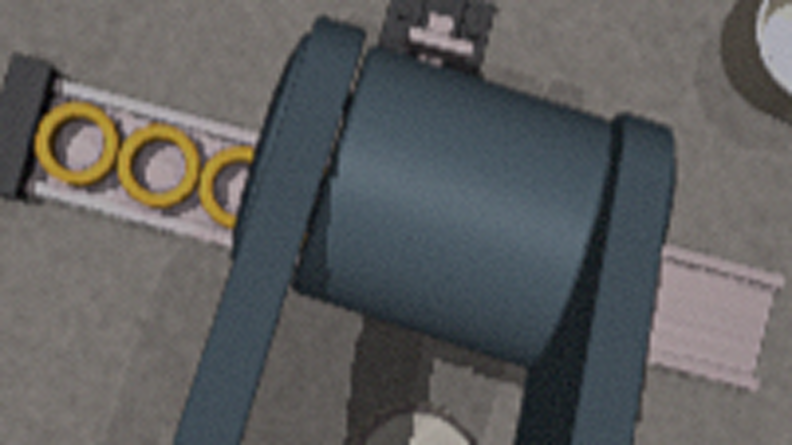

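View pics/j_wrist.png

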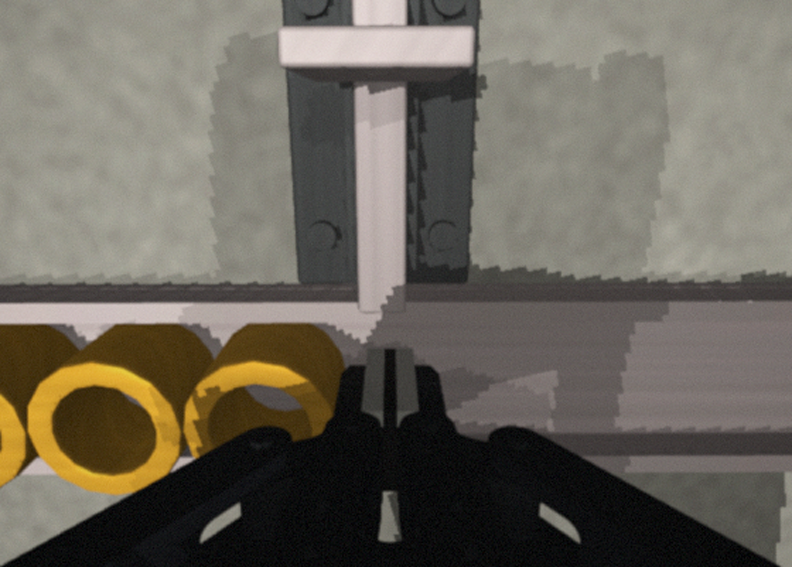

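The row is home: bush1 is at y = 150.3 mm, the force rose from 5 to 12 N, and the TCP stopped at -4.5 as predicted. I'll back away straight, then lift.

>>> step_arm(
  targets="0 4 0 0 0 0; 0 12 0 0 0 0; 0 25 0 0 0 0; 0 40 0 0 0 0; 0 45 -10 0 0 0; 0 45 -40 0 0 0; 0 45 -80 0 0 0; 0 45 -120 0 0 0",
)

```text
time_s: 15.32
eef_pos: [0.4947, -0.07, 0.1036]
eef_rot: [-0.0, 0.993, -0.121, 0.0]
wrist_force: [1.1, 0.3, -0.8]
opening: -0.005
```

```bash
python3 go.py 120 -2 100; python3 look.py k
```

```text
t 15.325 now ch [[  0.4 -48.3 103.6]] F [ 1.1  0.3 -0.8] open -0.0
tgt w [ 0.6219 -0.0537  0.1   ] shift [119.6 -46.3   3.6] rv [-0.0002 -0.0003 -0.0002]
top crop 222 183 f 3.94
[[ -2.8 150.3  38. ]]
[[ -2.  110.8  38. ]]
[[-2.3 70.3 38. ]]
[[-1.3 30.4 38. ]]
scene crop 159 198 f 5.013
wrist crop 0 63 f 1.674
15.475 [[  2.7 -48.4 104.9]] [-0.1 -0.4 -0.6]
```

View pics/k_wrist.png

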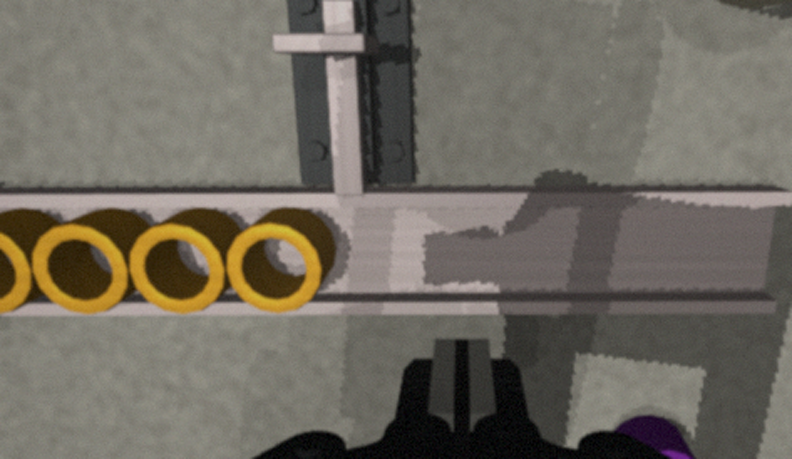

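All four bushes stand at home, at y = 150.3, 110.8, 70.3 and 30.4. Next I'll go above the outer side of the keeper plate.

>>> step_arm(
  targets="25 -10 0 0 0 0; 60 -25 0 0 0 0; 95 -40 0 0 0 0; 118 -46 0 0 0 0; 118 -46 0 0 0 0; 118 -46 25 0 0 0; 118 -46 45 0 0 0; 118 -46 45 0 0 0",
)

```text
time_s: 16.48
eef_pos: [0.6176, -0.0528, 0.0541]
eef_rot: [-0.0, 0.993, -0.12, -0.003]
wrist_force: [-0.9, 0.1, -0.7]
opening: 0.003
```

```bash
python3 go.py 118 -2 13; python3 look.py l
```

```text
t 16.475 now ch [[115.6  -2.2  54.1]] F [-0.9  0.1 -0.7] open 0.0
tgt w [ 0.62   -0.0532  0.013 ] shift [ 2.6 -0.2 41.1] rv [-0.0002  0.0056 -0.0001]
top crop 222 183 f 3.94
[[ -2.8 150.3  38. ]]
[[ -2.  110.8  38. ]]
scene crop 159 198 f 5.013
wrist crop 8 254 f 1.459
16.625 [[118.8  -2.1  57.5]] [-0.5 -0.7 -0.2]
```

View pics/l_scene.png

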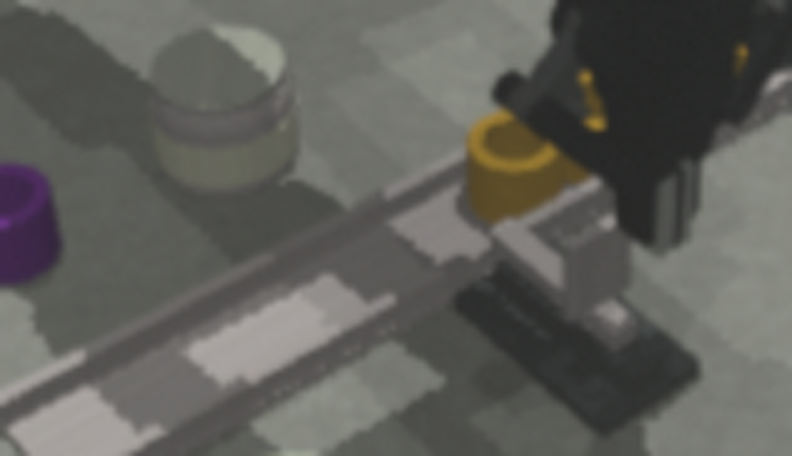

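View pics/l_top.png

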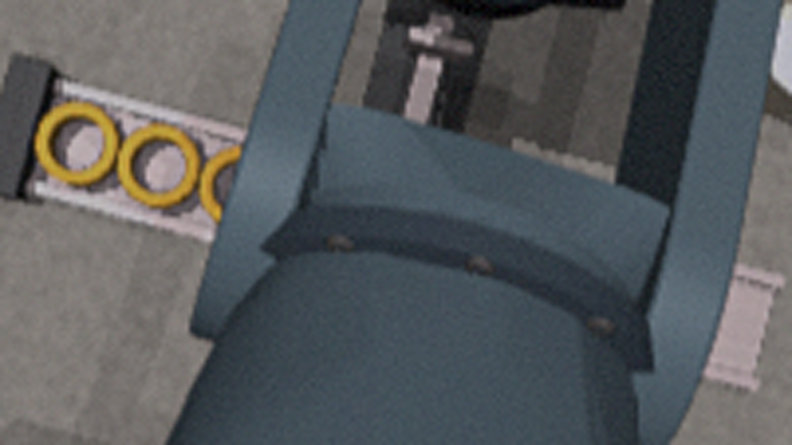

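The fingers hang beyond the plate's outer face. I'll lower to mid-plate height.

>>> step_arm(
  targets="0 0 15 0 0 0; 0 0 30 0 0 0; 0 0 40 0 0 0; 0 0 44 0 0 0; 0 0 44 0 0 0",
)

```text
time_s: 17.25
eef_pos: [0.6202, -0.0532, 0.0123]
eef_rot: [-0.0, 0.993, -0.12, -0.0]
wrist_force: [-0.0, -0.3, -0.1]
opening: 0.0
```

```bash
python3 go.py 50 -2 13; python3 look.py m
```

```text
t 17.25 now ch [[118.3  -2.   12.3]] F [-0.  -0.3 -0.1] open 0.0
tgt w [ 0.5539 -0.0369  0.013 ] shift [-68.3   0.   -0.6] rv [-0.      0.0007  0.0003]
top crop 222 183 f 3.94
[[ -2.8 150.3  38. ]]
[[ -2.  110.8  38. ]]
scene crop 159 198 f 5.013
wrist crop 0 291 f 1.414
17.4 [[119.   -1.9  13.3]] [ 0.3 -0.5 -0.2]
```

View pics/m_scene.png

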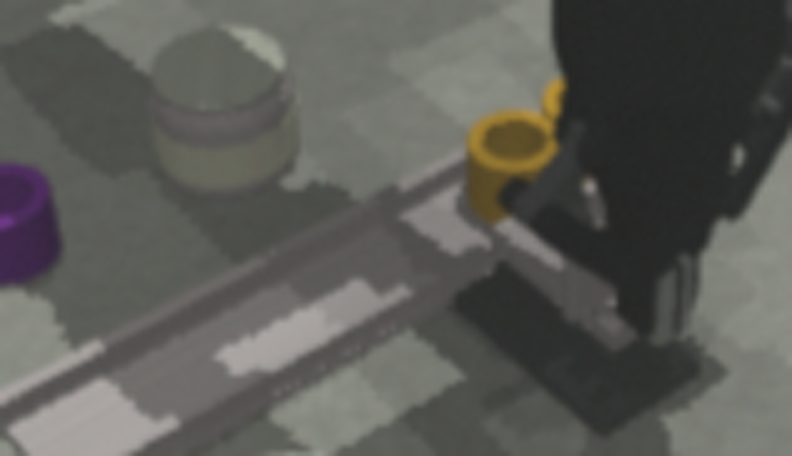

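View pics/m_wrist.png

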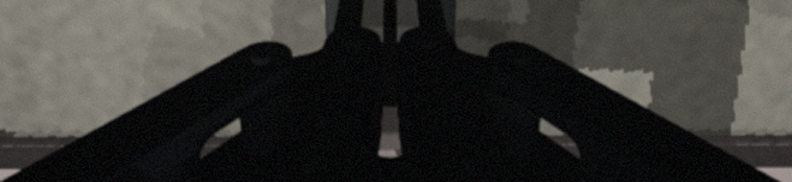

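The tip sits outside the plate at about 43 mm height, with no contact. I'll push toward channel -x.

>>> step_arm(
  targets="-4 0 0 0 0 0; -8 0 0 0 0 0; -12 0 0 0 0 0; -15 0 0 0 0 0; -18 0 0 0 0 0; -21 0 0 0 0 0; -24 0 0 0 0 0; -27 0 0 0 0 0",
)

```text
time_s: 18.4
eef_pos: [0.5943, -0.0469, 0.0129]
eef_rot: [0.0, 0.993, -0.12, 0.0]
wrist_force: [2.0, -0.6, -0.6]
opening: 0.0
```

```bash
python3 go.py 50 -2 13; python3 look.py n
```

```text
t 18.4 now ch [[91.6 -2.  12.9]] F [ 2.  -0.6 -0.6] open 0.0
tgt w [ 0.5539 -0.0369  0.013 ] shift [-41.6   0.   -0.1] rv [ 0.     -0.0006  0.0003]
top crop 222 183 f 3.94
[[ -2.8 150.3  38. ]]
[[ -2.  110.8  38. ]]
scene crop 159 198 f 5.013
wrist crop 0 240 f 1.414
18.55 [[91.1 -2.  12.8]] [-0.2  0.6 -0.3]
```

View pics/n_scene.png

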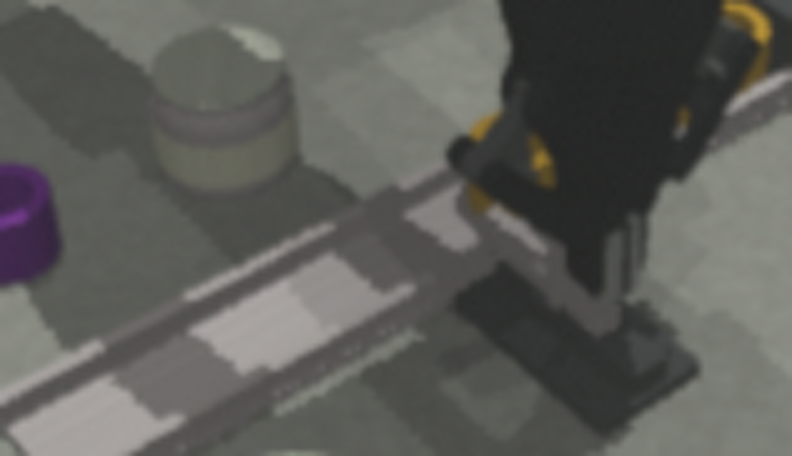

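Contact is made at about 2 N, which matches the keeper's friction. I'll keep pushing.

>>> step_arm(
  targets="-3 0 0 0 0 0; -6 0 0 0 0 0; -9 0 0 0 0 0; -12 0 0 0 0 0; -15 0 0 0 0 0; -18 0 0 0 0 0; -21 0 0 0 0 0; -24 0 0 0 0 0",
)

```text
time_s: 19.55
eef_pos: [0.5707, -0.0411, 0.0128]
eef_rot: [0.0, 0.993, -0.12, -0.0]
wrist_force: [2.4, -1.4, 1.5]
opening: 0.001
```

>>> step_arm(
  targets="-3 0 0 0 0 0; -6 0 0 0 0 0; -9 0 0 0 0 0; -11 0 0 0 0 0; -12 0 0 0 0 0; -12 0 0 0 0 0",
)

```text
time_s: 20.3
eef_pos: [0.5591, -0.0381, 0.0127]
eef_rot: [-0.0, 0.993, -0.12, -0.0]
wrist_force: [1.0, -0.1, 0.7]
opening: 0.005
```

```bash
python3 go.py 50 -2 13; python3 look.py o
```

```text
t 20.3 now ch [[55.2 -1.9 12.7]] F [ 1.  -0.1  0.7] open 0.01
tgt w [ 0.5539 -0.0369  0.013 ] shift [-5.2  0.1 -0.3] rv [-0.0002  0.0004  0.0003]
top crop 222 183 f 3.94
[[ -1.6 151.3  38. ]]
[[ -2.  110.8  38. ]]
[[ 1.1 29.7 38. ]]
scene crop 159 198 f 5.013
wrist crop 0 166 f 1.414
20.45 [[55.3 -1.8 12.7]] [ 0.7 -1.   0.6]
```

View pics/o_scene.png

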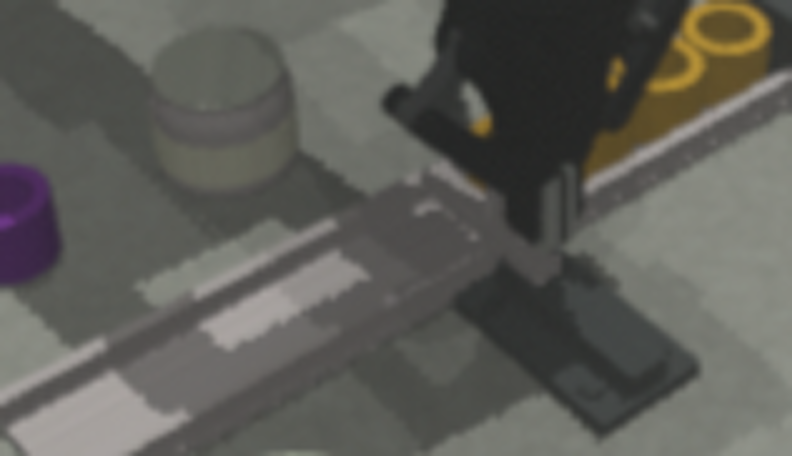

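The bar is passing behind the last bush. I'll make small steps to the end of its travel, watching for the force rise.

>>> step_arm(
  targets="-1 0 0 0 0 0; -2 0 0 0 0 0; -3 0 0 0 0 0; -3 0 0 0 0 0",
)

```text
time_s: 20.95
eef_pos: [0.5561, -0.0373, 0.0127]
eef_rot: [-0.0, 0.993, -0.12, -0.0]
wrist_force: [1.0, -0.3, -0.0]
opening: 0.003
```

>>> step_arm(
  targets="-0.5 0 0 0 0 0; -1 0 0 0 0 0; -1.5 0 0 0 0 0; -1.5 0 0 0 0 0",
)

```text
time_s: 21.45
eef_pos: [0.5547, -0.037, 0.0127]
eef_rot: [-0.0, 0.993, -0.12, -0.0]
wrist_force: [1.8, 0.6, -1.0]
opening: -0.004
```

>>> step_arm(
  targets="-0.5 0 0 0 0 0; -1 0 0 0 0 0; -1 0 0 0 0 0",
)

```text
time_s: 21.82
eef_pos: [0.5539, -0.0369, 0.0128]
eef_rot: [-0.0, 0.993, -0.12, 0.0]
wrist_force: [2.9, 0.1, -1.6]
opening: -0.001
```

>>> step_arm(
  targets="-0.5 0 0 0 0 0; -1 0 0 0 0 0; -1 0 0 0 0 0",
)

```text
time_s: 22.2
eef_pos: [0.554, -0.0369, 0.013]
eef_rot: [0.0, 0.993, -0.12, 0.001]
wrist_force: [6.4, -0.8, -4.9]
opening: -0.001
```

>>> step_arm(
  targets="-0.5 0 0 0 0 0; -1 0 0 0 0 0; -1 0 0 0 0 0",
)

```text
time_s: 22.58
eef_pos: [0.554, -0.037, 0.0131]
eef_rot: [0.0, 0.993, -0.12, 0.002]
wrist_force: [8.7, -0.1, -7.4]
opening: -0.001
```

Motion stopped at TCP x = 50 mm, as predicted for full travel, and the force rose to 9–11 N. I'll back off, lift, and move clear for a check.

>>> step_arm(
  targets="3 0 0 0 0 0; 10 0 0 0 0 0; 25 0 0 0 0 0; 32 0 0 0 0 0; 32 0 -20 0 0 0; 32 0 -60 0 0 0; 32 0 -110 0 0 0; 32 0 -150 0 0 0",
)

```text
time_s: 23.58
eef_pos: [0.5831, -0.044, 0.1663]
eef_rot: [0.0, 0.993, -0.12, 0.001]
wrist_force: [0.3, 0.3, -0.6]
opening: -0.003
```

>>> step_arm(
  targets="-15 40 -10 0 0 0; -35 90 -20 0 0 0; -60 145 -20 0 0 0; -75 190 -20 0 0 0; -75 220 -20 0 0 0; -75 220 -20 0 0 0; -75 220 -20 0 0 0",
)

```text
time_s: 24.45
eef_pos: [0.4576, -0.2392, 0.1835]
eef_rot: [-0.0, 0.993, -0.12, 0.0]
wrist_force: [0.6, 0.6, -0.5]
opening: -0.0
```

```bash
python3 look.py p; python3 - <<'E'
from h import *
import pickle
T=pickle.load(open("T.pkl","rb"))
for cam in("top","scene"):
    a=pickle.load(open("c0.pkl","rb"))[cam]["image"];c=pickle.load(open(f"p_{cam}.pkl","rb"))
    cv2.imwrite(f"pics/pf_{cam}.png",c["image"][:,:,::-1])
E
```

```text
top crop 222 183 f 3.94
[[ -1.3 150.   38. ]]
[[ -2.9 109.   38. ]]
[[-1.8 71.2 38. ]]
[[-1.3 30.4 38. ]]
scene crop 159 198 f 5.013
wrist crop 0 70 f 2.688
24.6 [[   5.1 -220.9  183. ]] [-0.4  0.   0.5]
```

View pics/p_top.png

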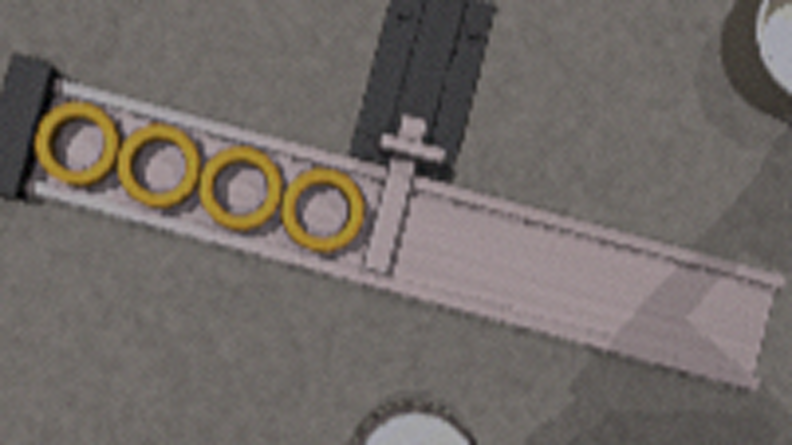

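View pics/pf_scene.png

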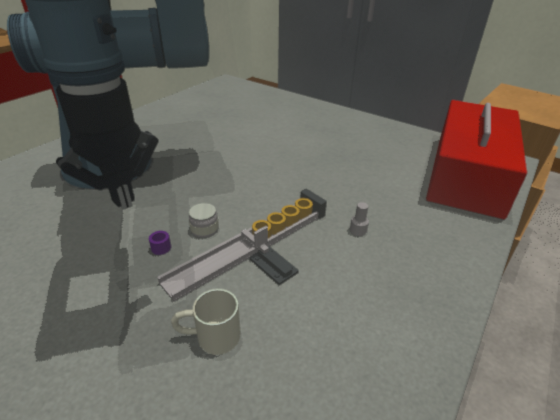

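View pics/pf_top.png

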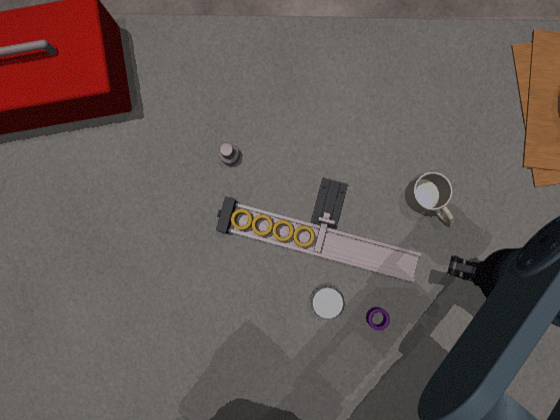

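The top view shows the row at the stop: bushes at (242,220), (263,225), (283,231) and (304,237). The keeper lies across behind bush4, and the mug, mandrel, tin and purple piece are where they were. One last check is the keeper tip.

```bash
python3 - <<'E'
from h import *
import pickle
from bench import ticket,ctrl
T=pickle.load(open("T.pkl","rb"));c=pickle.load(open("p_top.pkl","rb"))
for p,z in(((377,271),.031),((413,150),.068)):
    print((w2ch(T,back(c,np.array(p)/3.94-.5+[222,183],z))*1000).round(1))
a=pickle.load(open("c0.pkl","rb"))["top"]["image"].astype(int)
for n,(x,y) in dict(mug=(432,192),mandrel=(229,152),tin=(328,303)).items():
    print(n,np.abs(a-c["image"])[y-15:y+15,x-15:x+15].mean().round(1))
print(ctrl.get_obs()["dq"].round(3))
print(ticket.hand_in())
E
```

```text
[[-22.2  -1.6  31. ]]
[[34.5 -0.9 68. ]]
mug 3.8
mandrel 3.3
tin 5.2
[ 0.     0.004 -0.001 -0.    -0.002 -0.001]
the job is handed in; nothing more can be done
None
```

I pushed the four bronze bushes home against the end stop as one train, then pushed the keeper bar fully across behind the last one, and handed the job in at about 24.6 s.

- **Row:** the bush axes measured y ≈ 150, 109, 71 and 30 mm (nominal 150, 110, 70, 30), so the row is closed up. The push took about 5 N and rose to 12 N at the stop.
- **Keeper:** the bar stopped moving as the force rose to about 9–11 N. Its tip measured x ≈ -22 mm against -21 mm for full travel, and the plate agrees within about 3 mm.
- **Bystanders:** the mug, mandrel and tin look unchanged in the top view, and so does the purple look-alike. The hand ended well clear, with the wrist force at noise level.

**Check that disagreed:** the finger ends sit about 30 mm above the reported tool point. On the first approach the fingers passed over bush4's rim without contact (no force, no movement). I backed off, measured the tips in two cameras, and ran the pushes with that correction. The two cameras also disagreed by about 5 mm on the channel position; the wrist view settled it to within 1–2 mm.

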